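# Reverse a band-filter cartridge in its screening sleeve

### The arm

A 6-joint arm with a two-finger parallel gripper is mounted at the origin on the work surface. World frame = base frame: x ahead of the robot, y to its left, z up, the work surface at z = 0. Lengths are in m, angles in degrees, forces in N, time in s.
With the tool pointing down it reaches from about 0.4 to 0.825 m from the base axis. Payload 7 kg.
Tool frame: the origin (TCP) lies at the very end of the fingers, on their centre line; the grasp point (between the pads) lies 19 mm behind it (r.hold_point_z is the distance from the TCP to the grasp point, in m); z points along the fingers, y is the line along which they close (so a half turn about z gives the same grasp; the last joint's range is limited). The gripper opens to 88 mm and grips with 3 to 60 N. Pads are 19 mm wide; open, the fingers measure 130 mm over their backs; the gripper's body (78 mm by 193 mm) begins 47 mm behind the grasp point.
Start: joints at [-53.279, 20.546, 0.682, 0, -70.136, -16.507], TCP at [0.233, -0.633, 0.227] pointing down, gripper open.
Joint ranges: [-176.03, 176.03], [-82.01, 121.73], [-58.28, 71.71], [-173.87, 95.51], [-174.79, -0.11], [-173.66, 173.66]. Speed limits (degrees/s): [136.94, 136.94, 172.46, 180, 180, 180].

### API

Orientations are given as [roll, pitch, yaw] about the fixed x, y, z axes, in that order (R = Rz(yaw) Ry(pitch) Rx(roll)).
In Python, from plant import telemetry, vision, workorder, r gives the robot as it stands.
- The arm moves only by the tool move_arm, never from a script. Its argument "plan" is a list of rows, each a list of 7 numbers: the opening, from -1 (shut) to 1 (fully open), so that 0 is half open, then the shift along the world's x, y, z in m, then the turn, a rotation vector about the world's x, y, z in degrees. In form: [[fingers, dx, dy, dz, ax, ay, az], ...]. A call has 1 to 20 rows; each row shifts and turns the commanded pose from where the row before left it; what a row does not reach is not made up. A row lasts 1/8 s, in which the tool goes at most 62.5 mm and 10.7 degrees, less where a joint would pass 70% of its speed; a pose out of reach is approached as far as the arm can. A call is refused whole if a number of a shift passes 0.0625 or a number of a turn 10.7, either way. A call with a gripper value outside its range is refused whole. The fingers move at their own pace and stop on an object; "force" is the grip in N (left out, the last holds). Time passes only in rows, so rows that do not move let the fingers close. It gives the time, the measured TCP pose, the force, the opening and the grip force at its end, in the units of the state.
- telemetry.get_state(): the state, without advancing time (a new reading comes with each control period).
- vision.capture(name): name is "scene" or "top" or "wrist"; returns a dict with "img" (480x640x3 uint8, red, green, blue), "depth" (480x640 float32, m along the optical axis (not along the pixel's ray), 0 where there is no reading), "intrinsics" (3x3 intrinsics, pixels), "R" (3x3) and "t" (3): a world point X has camera coordinates R X + t. Camera axes: x right, y down, z forward; pixel columns grow to the right and rows downward; lengths in m; the calibration is good to about 2 mm. The wrist camera is an equidistant fisheye: a pixel r from the principal point sees the ray r / f radians off the axis. A picture is of the moment at which its call begins.
- workorder.close_job(): hands the job in; it is judged then, once.
The state is a dict: "time_s": time; "joints": joint angles; "qd": joint speeds; "joint_torque": joint torques, N m; "tcp_pos": TCP position; "eef_rot": TCP orientation; "contact_force": force on the tool from outside, world axes, zero at the start; "moment": the same for the moment, N m; "gripper_width": finger opening in m; "gripper_force": force on a finger pad.
Only numpy, scipy, OpenCV 4.12 (cv2) and the standard library are available. Lean on these libraries where they do the work, as an engineer would, in place of code of your own. Each camera call takes 0.05 s, during which the arm holds its last target. There are 200 camera calls.

### The job

On the radio bench two filter cartridges sit in metal sleeves; one shows its red end at the mouth, the other its green end. Slide the cartridge that shows red straight out of its sleeve, turn it end for end, and slide it back fully home in the same sleeve so that its green end shows, lying flat and let go. Leave the other cartridge alone.

Things in the scene. Friction and masses are not known exactly. Their poses are not given: they have to be found in the camera images.
- cartridge: Cartridge to reverse (starts with its red end at the mouth): grey box 120 long (x) x 42 wide x 28 mm high, 0.25 kg, one end red, one green, with red and green strips on top on the same sides; at mid-top a square black upright grip post 20 x 20 mm, rising from 28 to 73 mm above the bench. Origin: centre of the underside. +x points to its red end, z up.
- sleeve: Its aluminium sleeve, fixed, level, no floor (the cartridge slides on the bench). Inside 50 wide x 37 high, outside 56 x 40 mm; a 30 mm slot along the whole roof lets the post pass. Tunnel from a closed end wall at x = -61 to the mouth at x = +40 mm. +x points out of the mouth, roughly away from the robot. Origin: on the bench, where a cartridge pushed home has its origin (20 mm of it then shows).
- mouth (a point): Centre of that sleeve's mouth at bench level, 40 mm from the sleeve's origin along its +x. From here two side plates 37 mm high flare outward as a lead-in, 28 mm further along +x, their tips 73 mm apart.
- other_cartridge: The same kind of cartridge, in a like sleeve some 24 to 36 cm to one side, which already shows its green end; leave it alone. Origin: centre of the underside; +x points to its red end.

How it is judged:
By the outcome, as a careful person would: the job done as asked, in the order asked, and still so for the second after the job is handed in, with the robot touching nothing.
It also fails if it takes over 45 s, if anything falls off the work surface, if the arm or the gripper's body presses on something with over 40 N, if the wrist force passes 120 N, or if a joint passes its speed limit or range.

## Working session

There is one attempt and no reset: what is moved stays moved. The work goes in short steps, Python scripts to look and compute and a tool call to move; the robot and the scene stay as the last step left them, time stands still between calls to the robot, and variables do not carry over. Pictures are saved under pics/ and viewed, at most 10 in all, crops included, and the job is handed in when it is done.

Besides the shell and the picture viewer there is one more tool, called after "Emit:" as name(argument=value, ...) on one line, values as JSON. move_arm: Moves the arm, as the interface text tells. Its arguments: {"type":"object","properties":{"plan":{"type":"array"},"force":{"type":"number"}},"required":["plan"]}

```bash
mkdir -p pics; ls; python3 - <<'E'
from plant import telemetry, vision, r
import cv2,numpy as np
print(telemetry.get_state(), r.hold_point_z)
for n in ("scene","top"):
    c=vision.capture(n); cv2.imwrite(f"pics/{n}0.png",c["img"][:,:,::-1]); np.savez(f"{n}0.npz",**c)
    print(n,c["intrinsics"],c["R"],c["t"])
E
```

```text
pics
{'time_s': 0.0, 'joints': array([-5.32793466e+01,  2.05924952e+01,  6.36231641e-01, -2.01399648e-02,
       -7.01354766e+01, -1.65065226e+01]), 'qd': array([-0.04260819, -0.0821699 , -0.02497504, -0.11458448, -0.00259583,
       -0.00463329]), 'joint_torque': array([ 1.00220059e-03, -5.82716739e+01,  2.93074644e+01,  6.99754223e+00,
        7.11113287e-03, -1.97905629e-04]), 'tcp_pos': array([ 0.23304892, -0.63299682,  0.22562932]), 'eef_rot': array([ 1.79906661e+02, -7.91550025e-03, -1.59792721e+02]), 'contact_force': array([-1.75999595,  0.75265835, -0.73836567]), 'moment': array([ 0.03457136, -0.03206447, -0.04139154]), 'gripper_force': 0.0, 'gripper_width': 0.08777682809014019} 0.0188
scene [[444.29957068   0.         322.71908955]
 [  0.         444.29957068 236.93722294]
 [  0.           0.           1.        ]] [[-0.6888404   0.72486068  0.00871184]
 [ 0.53633315  0.51769281 -0.66658901]
 [-0.48769422 -0.454501   -0.74537453]] [ 0.3325923  -0.24813923  0.93138369]
top [[460.50101484   0.         309.95743517]
 [  0.         460.50101484 245.15831685]
 [  0.           0.           1.        ]] [[ 0.00918187 -0.99959345 -0.02699306]
 [-0.98495187 -0.0043818  -0.17277328]
 [ 0.17258476  0.02817325 -0.98459168]] [-0.00274651  0.52344078  0.5934084 ]
```

View pics/top0.png

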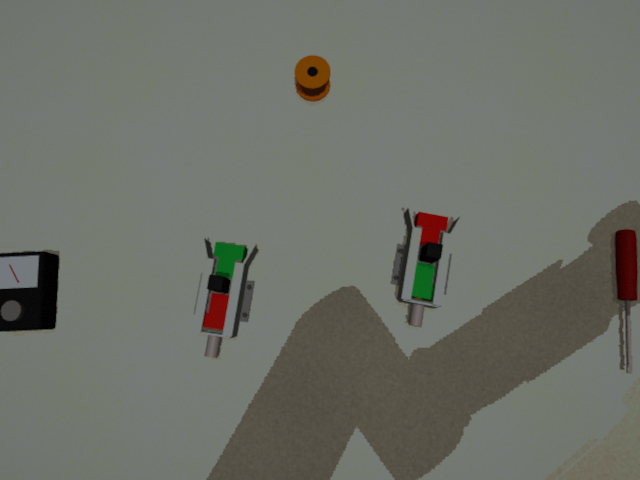

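View pics/scene0.png

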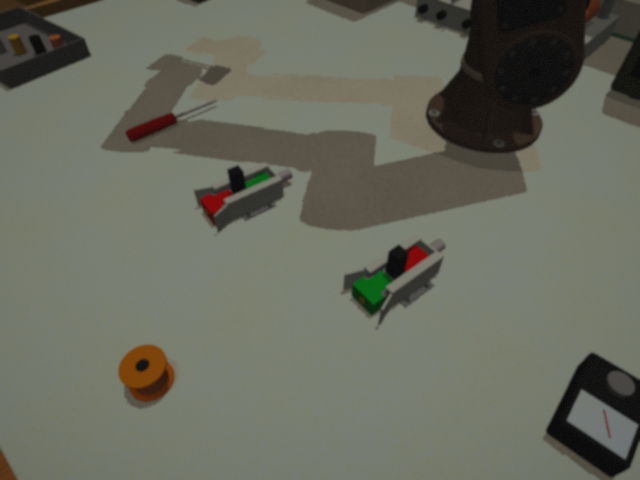

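The top view shows the target (red at the mouth) around pixel (430,255), with its post at (431,252) and the mouth pointing up the image (+x). The other cartridge is at (222,285). In the scene view the target is at (245,195). Next I measure from depth and colour.

```bash
cat > h.py <<'E'
import numpy as np,cv2
def cloud(c):
    K,R,t=c["intrinsics"],c["R"],c["t"]; d=c["depth"]
    v,u=np.mgrid[:480,:640]
    P=np.stack([(u-K[0,2])/K[0,0]*d,(v-K[1,2])/K[1,1]*d,d],-1)
    return (P-t)@R
def ray(c,u,v,z):
    K,R,t=c["intrinsics"],c["R"],c["t"]
    d=np.array([(u-K[0,2])/K[0,0],(v-K[1,2])/K[1,1],1])@R; o=-R.T@t
    return o+d*(z-o[2])/d[2]
def rect(p):
    (c,s,a)=cv2.minAreaRect((p[:,:2]*1000).astype(np.float32)); return np.round(c,1),np.round(s,1),round(a,1)
E
python3 - <<'E'
from h import *
for n,box in (("top",(385,200,470,335)),("scene",(190,155,300,235))):
    c=np.load(n+"0.npz"); X=cloud(c); im=c["img"].astype(int)
    m=np.zeros((480,640),bool); m[box[1]:box[3],box[0]:box[2]]=1; m&=c["depth"]>0
    z=X[...,2]; rr,g,b=im[...,0],im[...,1],im[...,2]
    red=m&(rr>2*g+20)&(rr>2*b+20); gr=m&(g>2*rr+20)&(g>1.8*b)
    post=m&(z>.055)&(z<.085)
    print(n,"table z",np.median(z[m&(abs(z)<.01)]))
    for k,q in (("red",red),("green",gr),("post",post),("posttop",m&(z>.069)),("roof",m&(z>.036)&(z<.045)&~red&~gr)):
        p=X[q]; 
        if len(p)>5: print(k,len(p),p.mean(0).round(4),np.median(p[:,2]).round(4),p.max(0).round(4),p.min(0).round(4),rect(p))
E
```

```text
top table z 1.5593944963380797e-05
red 708 [ 0.5539 -0.1701  0.0282] 0.0283 [ 0.5811 -0.1494  0.0647] [ 5.229e-01 -1.995e-01 -4.000e-04] (array([ 555.1, -172.7]), array([50.7, 53.7]), 17.2)
green 656 [ 0.4756 -0.1575  0.0284] 0.0284 [ 0.5018 -0.141   0.0312] [ 0.4502 -0.1733  0.0208] (array([ 476.6, -158.5]), array([28.4, 49.1]), 80.2)
post 294 [ 0.5116 -0.1611  0.0706] 0.0723 [ 0.5238 -0.1512  0.0759] [ 0.5013 -0.1726  0.0552] (array([ 512.5, -162.5]), array([20.3, 20. ]), 78.3)
posttop 235 [ 0.5124 -0.1622  0.0727] 0.0727 [ 0.5238 -0.1515  0.0759] [ 0.5014 -0.1726  0.0691] (array([ 512.6, -162.4]), array([20. , 19.9]), 78.0)
roof 1606 [ 0.4964 -0.1594  0.0397] 0.0398 [ 0.5792 -0.1229  0.0449] [ 0.44   -0.2099  0.036 ] (array([ 508.3, -162.2]), array([ 74. , 130.6]), 79.6)
scene table z 0.0006157586773265264
red 393 [ 0.5572 -0.1719  0.0283] 0.0288 [ 0.5767 -0.1516  0.0313] [ 0.5246 -0.1937  0.0111] (array([ 549.9, -169.7]), array([43.2, 47.6]), 79.1)
green 148 [ 0.4738 -0.1628  0.0292] 0.029 [ 0.5058 -0.1518  0.0441] [ 0.4536 -0.1719  0.0267] (array([ 479.6, -162.3]), array([19.9, 51.9]), 88.4)
post 237 [ 0.516  -0.1597  0.068 ] 0.0705 [ 0.5251 -0.1505  0.0752] [ 0.5043 -0.1743  0.055 ] (array([ 513.9, -162.4]), array([21.6, 20.4]), 78.3)
posttop 129 [ 0.5147 -0.1619  0.0728] 0.073 [ 0.5246 -0.1522  0.0752] [ 0.5043 -0.1743  0.069 ] (array([ 514.2, -163. ]), array([21.3, 19.4]), 81.7)
roof 902 [ 0.5031 -0.1558  0.0398] 0.0401 [ 0.5806 -0.1222  0.0448] [ 0.4421 -0.2109  0.036 ] (array([ 509.5, -162.8]), array([ 75.2, 131.8]), 79.5)
```

```bash
python3 - <<'E'
from h import *
P0=np.array([.513,-.1625])
for n,box in (("top",(385,200,470,335)),("scene",(190,155,300,235))):
    c=np.load(n+"0.npz"); X=cloud(c)[box[1]:box[3],box[0]:box[2]].reshape(-1,3); 
    X=X[(X[:,2]>.036)&(X[:,2]<.045)]
    a=np.radians(-10.5)
    for it in range(4):
        ax=np.array([np.cos(a),np.sin(a)]); la=np.array([-ax[1],ax[0]])
        s=(X[:,:2]-P0)@ax; l=(X[:,:2]-P0)@la
        k=(s>-55)&(s<.033)&(s>-.055)
        sl=[];ed=[]
        for sg in (1,-1):
            q=k&(sg*l>.012)&(sg*l<.033)
            bins=np.round(s[q]/.005).astype(int)
            for f,nm in ((np.max,'out'),(np.min,'in')):
                xy=np.array([(b*.005,f(sg*l[q][bins==b])) for b in np.unique(bins) if (bins==b).sum()>3])
                p=np.polyfit(xy[:,0],sg*xy[:,1],1); 
                sl.append(p[0]); ed.append((sg,nm,round(p[1]*1e3,1),round(np.degrees(p[0]),2)))
        a+=np.median(sl)
    e=k&(abs(l)<.03); 
    w=(abs(l)<.03)
    print(n,np.degrees(a),ed,"axial extent",s[w].min(),[ (round(t,3),int(((abs(l)<.029)&(abs(s-t)<.002)).sum())) for t in np.arange(-.07,.075,.004)])
E
```

```text
top -10.708702032880781 [(1, 'out', np.float64(27.3), np.float64(-0.63)), (1, 'in', np.float64(14.9), np.float64(0.37)), (-1, 'out', np.float64(-27.8), np.float64(0.95)), (-1, 'in', np.float64(-15.8), np.float64(-0.37))] axial extent -0.07000510665099031 [(np.float64(-0.07), 49), (np.float64(-0.066), 75), (np.float64(-0.062), 59), (np.float64(-0.058), 59), (np.float64(-0.054), 57), (np.float64(-0.05), 61), (np.float64(-0.046), 57), (np.float64(-0.042), 57), (np.float64(-0.038), 61), (np.float64(-0.034), 59), (np.float64(-0.03), 55), (np.float64(-0.026), 58), (np.float64(-0.022), 59), (np.float64(-0.018), 59), (np.float64(-0.014), 55), (np.float64(-0.01), 80), (np.float64(-0.006), 58), (np.float64(-0.002), 58), (np.float64(0.002), 53), (np.float64(0.006), 56), (np.float64(0.01), 48), (np.float64(0.014), 49), (np.float64(0.018), 56), (np.float64(0.022), 57), (np.float64(0.026), 50), (np.float64(0.03), 58), (np.float64(0.034), 34), (np.float64(0.038), 6), (np.float64(0.042), 4), (np.float64(0.046), 0), (np.float64(0.05), 0), (np.float64(0.054), 0), (np.float64(0.058), 0), (np.float64(0.
[... 561 characters left out ...]
), 29), (np.float64(-0.034), 33), (np.float64(-0.03), 33), (np.float64(-0.026), 32), (np.float64(-0.022), 23), (np.float64(-0.018), 20), (np.float64(-0.014), 17), (np.float64(-0.01), 21), (np.float64(-0.006), 29), (np.float64(-0.002), 25), (np.float64(0.002), 32), (np.float64(0.006), 35), (np.float64(0.01), 54), (np.float64(0.014), 33), (np.float64(0.018), 34), (np.float64(0.022), 34), (np.float64(0.026), 37), (np.float64(0.03), 35), (np.float64(0.034), 36), (np.float64(0.038), 6), (np.float64(0.042), 6), (np.float64(0.046), 2), (np.float64(0.05), 0), (np.float64(0.054), 0), (np.float64(0.058), 0), (np.float64(0.062), 0), (np.float64(0.066), 0), (np.float64(0.07), 0), (np.float64(0.074), 0)]
```

Emit:
move_arm(plan=[[1, 0.014, 0.0235, 0, 0, 0, -1.5], [1, 0.028, 0.047, 0, 0, 0, -3.1], [1, 0.028, 0.047, 0, 0, 0, -3.1], [1, 0.028, 0.047, 0, 0, 0, -3.1], [1, 0.028, 0.047, 0, 0, 0, -3.1], [1, 0.028, 0.047, 0, 0, 0, -3.1], [1, 0.028, 0.047, 0, 0, 0, -3.1], [1, 0.028, 0.047, 0, 0, 0, -3.1], [1, 0.028, 0.047, 0, 0, 0, -3.1], [1, 0.028, 0.047, 0, 0, 0, -3.1], [1, 0.014, 0.0235, 0, 0, 0, -1.5], [1, 0, 0, -0.04, 0, 0, 0], [1, 0, 0, -0.04, 0, 0, 0], [1, 0, 0, -0.02, 0, 0, 0], [1, 0, 0, 0, 0, 0, 0], [1, 0, 0, 0, 0, 0, 0]], force=25)

```text
time_s: 2.1
tcp_pos: [0.5138, -0.1635, 0.1274]
eef_rot: [-180.0, 0.1, 169.3]
contact_force: [0.8, -0.4, 0.4]
gripper_width: 0.0877
gripper_force: 0.0
```

Emit:
move_arm(plan=[[1, 0, 0.001, -0.03, 0, 0, 0], [1, 0, 0, -0.03, 0, 0, 0], [1, 0, 0, -0.015, 0, 0, 0], [1, 0, 0, -0.004, 0, 0, 0], [1, 0, 0, 0, 0, 0, 0], [1, 0, 0, 0, 0, 0, 0]])

```text
time_s: 2.85
tcp_pos: [0.514, -0.1625, 0.0486]
eef_rot: [180.0, 0.1, 169.3]
contact_force: [0.5, 0.2, -0.5]
gripper_width: 0.088
gripper_force: 0.0
```

```bash
python3 - <<'E'
from plant import telemetry, vision
import cv2
c=vision.capture("wrist"); cv2.imwrite("pics/w1.png",c["img"][:,:,::-1])
s=telemetry.get_state(); print(s["tcp_pos"],s["joints"],s["contact_force"])
E
```

```text
[ 0.51387164 -0.16242642  0.04849659] [ 3.31191203e+00  1.84986007e+01 -2.91844393e+01  9.54432621e-03
 -4.22230706e+01 -1.03997127e+02] [-0.20613779 -0.11158085  0.48375856]
```

View pics/w1.png

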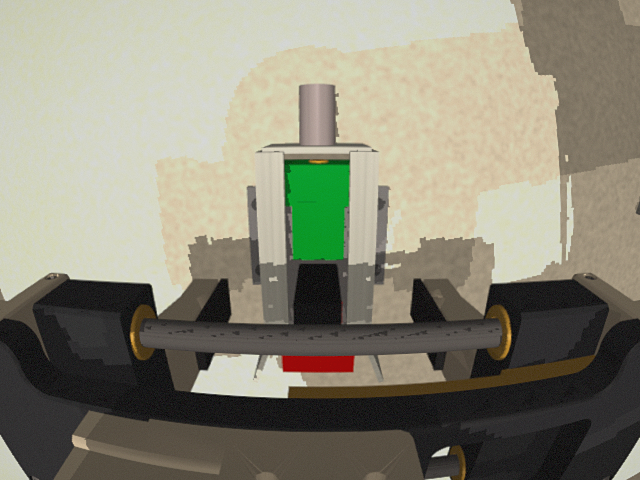

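The wrist view shows the post at about (320,290), centred between the fingers (218 and 420) and square to the slot, with the green end at the wall side (320,165). Now I grip it.

Emit:
move_arm(plan=[[1, -0.0005, 0, -0.003, 0, 0, 0], [0.4, 0, 0, 0, 0, 0, 0], [-0.2, 0, 0, 0, 0, 0, 0], [-0.6, 0, 0, 0, 0, 0, 0], [-0.8, 0, 0, 0, 0, 0, 0], [-0.8, 0, 0, 0, 0, 0, 0], [-0.8, 0, 0, 0, 0, 0, 0]], force=25)

```text
time_s: 3.78
tcp_pos: [0.5127, -0.1624, 0.0446]
eef_rot: [180.0, 0.0, 169.3]
contact_force: [0.4, 0.6, 0.7]
gripper_width: 0.0331
gripper_force: 0.0
```

Emit:
move_arm(plan=[[-0.8, 0, 0, 0, 0, 0, 0], [-0.8, 0, 0, 0, 0, 0, 0], [-0.8, 0, 0, 0, 0, 0, 0]])

```text
time_s: 4.15
tcp_pos: [0.5125, -0.1624, 0.0444]
eef_rot: [-180.0, -0.0, 169.3]
contact_force: [-0.2, -0.3, -1.8]
gripper_width: 0.0198
gripper_force: 25.0
```

Emit:
move_arm(plan=[[-0.8, 0.0049, -0.0009, 0.001, 0, 0, 0], [-0.8, 0.0098, -0.0019, 0, 0, 0, 0], [-0.8, 0.0098, -0.0019, 0, 0, 0, 0], [-0.8, 0.0098, -0.0018, 0, 0, 0, 0], [-0.8, 0, 0, 0, 0, 0, 0]])

```text
time_s: 4.78
tcp_pos: [0.5479, -0.1691, 0.0453]
eef_rot: [-180.0, 0.0, 169.3]
contact_force: [0.3, -0.2, -2.4]
gripper_width: 0.02
gripper_force: 25.0
```

Emit:
move_arm(plan=[[-0.8, 0.0118, -0.0022, 0, 0, 0, 0], [-0.8, 0.0197, -0.0037, 0, 0, 0, 0], [-0.8, 0.0197, -0.0037, 0, 0, 0, 0], [-0.8, 0.0197, -0.0037, 0, 0, 0, 0], [-0.8, 0.0197, -0.0037, 0, 0, 0, 0], [-0.8, 0.0197, -0.0037, 0, 0, 0, 0], [-0.8, 0.0157, -0.003, 0, 0, 0, 0], [-0.8, 0.0059, -0.0011, 0, 0, 0, 0], [-0.8, 0, 0, 0.005, 0, 0, 0], [-0.8, 0, 0, 0.005, 0, 0, 0], [-0.8, 0, 0, 0, 0, 0, 0]])

```text
time_s: 6.15
tcp_pos: [0.679, -0.1937, 0.0567]
eef_rot: [180.0, 0.1, 169.3]
contact_force: [1.1, -0.3, -3.0]
gripper_width: 0.0201
gripper_force: 25.0
```

```bash
python3 - <<'E'
from plant import telemetry, vision
import cv2
c=vision.capture("scene"); cv2.imwrite("pics/s2.png",c["img"][:,:,::-1])
s=telemetry.get_state(); print(s["tcp_pos"],s["joints"],s["contact_force"])
E
```

```text
[ 0.67887542 -0.19363996  0.05630699] [-1.55649309e-01  3.09847606e+01 -6.20154685e+00 -9.47904082e-04
 -5.27602090e+01 -1.00525186e+02] [-0.31358181  0.22125779 -2.2579694 ]
```

View pics/s2.png

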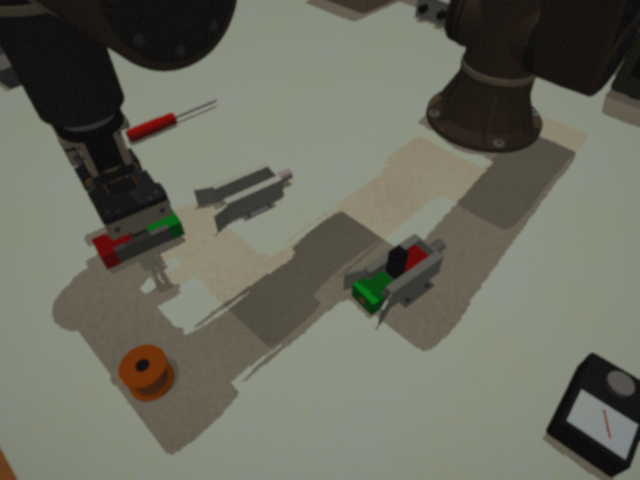

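The scene view shows the cartridge hanging level in the gripper at (140,240), red outward. The empty sleeve at (245,195) is undisturbed. Now I turn it by +180°.

Emit:
move_arm(plan=[[-0.8, 0, 0, 0, 0, 0, 5], [-0.8, 0, 0, 0, 0, 0, 10], [-0.8, 0, 0, 0, 0, 0, 10], [-0.8, 0, 0, 0, 0, 0, 10], [-0.8, 0, 0, 0, 0, 0, 10], [-0.8, 0, 0, 0, 0, 0, 10], [-0.8, 0, 0, 0, 0, 0, 10], [-0.8, 0, 0, 0, 0, 0, 10], [-0.8, 0, 0, 0, 0, 0, 10], [-0.8, 0, 0, 0, 0, 0, 10], [-0.8, 0, 0, 0, 0, 0, 10], [-0.8, 0, 0, 0, 0, 0, 10], [-0.8, 0, 0, 0, 0, 0, 10], [-0.8, 0, 0, 0, 0, 0, 10], [-0.8, 0, 0, 0, 0, 0, 10], [-0.8, 0, 0, 0, 0, 0, 10], [-0.8, 0, 0, 0, 0, 0, 10], [-0.8, 0, 0, 0, 0, 0, 10], [-0.8, 0, 0, 0, 0, 0, 5], [-0.8, 0, 0, 0, 0, 0, 0]])

```text
time_s: 8.7
tcp_pos: [0.6787, -0.1936, 0.0556]
eef_rot: [-180.0, 0.0, -10.7]
contact_force: [0.5, 0.6, -3.0]
gripper_width: 0.0195
gripper_force: 25.0
```

```bash
python3 - <<'E'
from plant import telemetry, vision
import cv2
from h import *
for n in ("top","scene","wrist"):
    c=vision.capture(n); cv2.imwrite(f"pics/{n}3.png",c["img"][:,:,::-1]); np.savez(n+"3.npz",**c)
s=telemetry.get_state(); print(s["tcp_pos"],s["eef_rot"],s["joints"],s["contact_force"])
ax=np.array([np.cos(np.radians(-10.7)),np.sin(np.radians(-10.7))]);la=np.array([-ax[1],ax[0]])
P0=np.array([.513,-.1625])
for n in ("top","scene"):
    c=np.load(n+"3.npz"); X=cloud(c).reshape(-1,3); im=c["img"].reshape(-1,3).astype(int)
    s=(X[:,:2]-P0)@ax; l=(X[:,:2]-P0)@la
    rr,g,b=im.T; m=(abs(l)<.06)&(s>.09)&(s<.25)&(X[:,2]>.02)&(X[:,2]<.07)
    for k,q in (("red",m&(rr>2*g+20)&(rr>2*b+20)),("green",m&(g>2*rr+20)&(g>1.8*b))):
        p=np.c_[s,l,X[:,2]][q]
        if len(p)>5: print(n,k,len(p),p.mean(0).round(4),p.min(0).round(4),p.max(0).round(4),rect(p))
    q=(s>-.09)&(s<.085)&(abs(l)<.05)&(X[:,2]>.034)&(X[:,2]<.045); p=np.c_[s,l][q]
    for t in np.arange(-.05,.07,.01):
        y=p[abs(p[:,0]-t)<.004][:,1]; 
        if len(y)>4: print(round(t,2),len(y),(np.array([y.min(),y[y<0].max(),y[y>0].min(),y.max()])*1e3).round(1) if (y<0).any() and (y>0).any() else y.min())
E
```

```text
[ 0.67881673 -0.19365729  0.05561802] [ 1.79999300e+02  1.90922898e-04 -1.07866370e+01] [-1.56341534e-01  3.10474539e+01 -6.19383872e+00  8.19471900e-04
 -5.27590241e+01  7.93692086e+01] [ 0.29861279  0.06735754 -2.70174359]
top red 891 [0.1235 0.0018 0.0382] [ 0.1039 -0.0198  0.0201] [0.155  0.0228 0.0433] (array([129.5,   2. ]), array([51.1, 42.4]), 1.5)
-0.05 117 [-28.6 -15.1  14.7  27.5]
-0.04 118 [-28.7 -15.3  14.3  27.4]
-0.03 118 [-28.6 -15.5  14.7  27.6]
-0.02 119 [-28.6 -15.2  14.3  27.6]
-0.01 115 [-28.6 -15.2  14.5  27.6]
0.0 118 [-28.7 -15.3  14.9  27.7]
0.01 118 [-28.3 -15.3  14.9  27.9]
0.02 115 [-29.  -15.3  14.9  27.6]
0.03 106 [-28.4 -15.1  14.6  27.8]
0.04 31 [-31.2 -26.   25.6  31.4]
0.05 31 [-35.1 -30.4  30.4  35.6]
0.06 22 [-37.6 -33.6  33.2  37.8]
scene red 368 [0.1241 0.0124 0.037 ] [ 0.1073 -0.0161  0.02  ] [0.1545 0.024  0.0421] (array([125.6,  10.6]), array([52.4, 35.6]), 23.6)
scene green 448 [0.2118 0.009  0.0373] [ 0.1799 -0.0177  0.0201] [0.2247 0.0232 0.0425] (array([202.3,   2.8]), array([40.9, 44.8]), 89.7)
-0.05 64 [-29.2 -15.5  13.   28.2]
-0.04 67 [-29.1 -16.4  12.6  28.6]
-0.03 70 [-28.7 -15.9  12.8  27.5]
-0.02 69 [-29.5 -15.1  13.   28.4]
-0.01 73 [-31.4 -15.6  13.9  27. ]
0.0 75 [-30.4 -15.7  14.1  28.7]
0.01 77 [-30.3 -15.3  14.2  28.4]
0.02 76 [-30.2 -14.4  12.7  27.2]
0.03 73 [-28.6 -14.8  13.7  27.5]
0.04 29 [-32.1 -24.9  24.8  30.5]
0.05 32 [-35.8 -30.2  29.3  34.1]
0.06 27 [-39.1 -33.4  31.8  36.8]
```

View pics/wrist3.png

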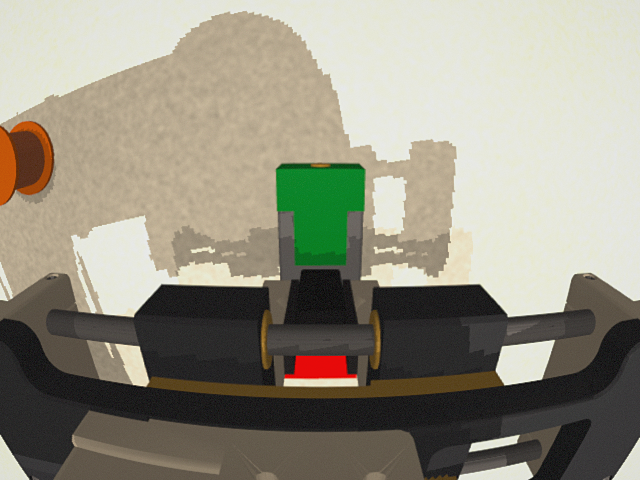

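Wrist view: green end outward at (320,175), post held squarely, red toward the sleeve. The cartridge sits about 1.8 mm left of the sleeve axis, so I correct that, lower to about 2 mm and start inserting.

Emit:
move_arm(plan=[[-0.8, -0.0003, -0.0018, -0.005, 0, 0, 0], [-0.8, 0, 0, -0.0045, 0, 0, 0], [-0.8, -0.0098, 0.0019, 0, 0, 0, 0], [-0.8, -0.0147, 0.0028, 0, 0, 0, 0], [-0.8, -0.0147, 0.0028, 0, 0, 0, 0], [-0.8, -0.0098, 0.0019, 0, 0, 0, 0], [-0.8, -0.0098, 0.0018, 0, 0, 0, 0], [-0.8, -0.0098, 0.0019, 0, 0, 0, 0], [-0.8, -0.0098, 0.0018, 0, 0, 0, 0], [-0.8, 0, 0, 0, 0, 0, 0]])

```text
time_s: 10.1
tcp_pos: [0.5995, -0.1805, 0.0462]
eef_rot: [180.0, 0.0, -10.7]
contact_force: [0.3, 0.0, -3.1]
gripper_width: 0.0197
gripper_force: 25.0
```

Emit:
move_arm(plan=[[-0.8, -0.0098, 0.0019, 0, 0, 0, 0], [-0.8, -0.0098, 0.0018, 0, 0, 0, 0], [-0.8, -0.0098, 0.0019, 0, 0, 0, 0], [-0.8, -0.0098, 0.0018, 0, 0, 0, 0], [-0.8, 0, 0, 0, 0, 0, 0]])

```text
time_s: 10.72
tcp_pos: [0.5602, -0.1731, 0.0462]
eef_rot: [-180.0, 0.0, -10.7]
contact_force: [-0.2, -0.5, -2.1]
gripper_width: 0.0198
gripper_force: 25.0
```

Emit:
move_arm(plan=[[-0.8, -0.0098, 0.0019, 0, 0, 0, 0], [-0.8, -0.0098, 0.0018, 0, 0, 0, 0], [-0.8, -0.0098, 0.0019, 0, 0, 0, 0], [-0.8, -0.0059, 0.0011, 0, 0, 0, 0], [-0.8, 0, 0, -0.0015, 0, 0, 0], [-0.8, 0, 0, 0, 0, 0, 0]])

```text
time_s: 11.48
tcp_pos: [0.526, -0.1665, 0.0445]
eef_rot: [180.0, -0.0, -10.7]
contact_force: [-0.9, 0.2, -2.7]
gripper_width: 0.0199
gripper_force: 25.0
```

Emit:
move_arm(plan=[[-0.8, -0.0049, 0.0009, -0.0005, 0, 0, 0], [-0.8, -0.0049, 0.0009, 0, 0, 0, 0], [-0.8, -0.002, 0.0004, 0, 0, 0, 0], [-0.8, -0.002, 0.0004, 0, 0, 0, 0], [-0.8, 0, 0, 0, 0, 0, 0]])

```text
time_s: 12.1
tcp_pos: [0.5121, -0.1639, 0.0444]
eef_rot: [-180.0, -0.0, -10.7]
contact_force: [1.0, 0.9, 3.0]
gripper_width: 0.0199
gripper_force: 25.0
```

Emit:
move_arm(plan=[[-0.8, -0.001, 0.0002, 0, 0, 0, 0], [-0.8, 0, 0, 0, 0, 0, 0]])

```text
time_s: 12.35
tcp_pos: [0.5116, -0.1637, 0.0444]
eef_rot: [-180.0, -0.1, -10.7]
contact_force: [3.8, 0.5, 3.8]
gripper_width: 0.0199
gripper_force: 25.0
```

Emit:
move_arm(plan=[[-0.8, -0.001, 0.0002, 0, 0, 0, 0], [-0.8, 0, 0, 0, 0, 0, 0]])

```text
time_s: 12.6
tcp_pos: [0.5106, -0.1635, 0.0444]
eef_rot: [-180.0, -0.1, -10.7]
contact_force: [4.5, -0.1, 4.5]
gripper_width: 0.02
gripper_force: 25.0
```

Emit:
move_arm(plan=[[-0.8, -0.001, 0.0002, 0, 0, 0, 0], [-0.8, 0, 0, 0, 0, 0, 0]])

```text
time_s: 12.85
tcp_pos: [0.5096, -0.1633, 0.0444]
eef_rot: [-180.0, -0.1, -10.7]
contact_force: [5.7, -0.7, 5.6]
gripper_width: 0.0198
gripper_force: 25.0
```

Emit:
move_arm(plan=[[-0.8, 0, 0, 0.0006, 0, 0, 0], [-0.8, 0, 0, 0, 0, 0, 0]])

```text
time_s: 13.1
tcp_pos: [0.5089, -0.1632, 0.0444]
eef_rot: [-180.0, 0.0, -10.7]
contact_force: [5.2, -0.5, 1.4]
gripper_width: 0.0199
gripper_force: 25.0
```

Emit:
move_arm(plan=[[-0.8, -0.001, 0.0002, 0, 0, 0, 0], [-0.8, 0, 0, 0, 0, 0, 0]])

```text
time_s: 13.35
tcp_pos: [0.5088, -0.1632, 0.0446]
eef_rot: [-180.0, -0.1, -10.7]
contact_force: [7.0, -1.2, -0.3]
gripper_width: 0.0197
gripper_force: 25.0
```

```bash
python3 - <<'E'
from plant import telemetry, vision
import cv2
c=vision.capture("wrist"); cv2.imwrite("pics/w4.png",c["img"][:,:,::-1])
c=vision.capture("scene"); cv2.imwrite("pics/s4.png",cv2.resize(c["img"][140:250,170:320,::-1],None,fx=5,fy=5,interpolation=cv2.INTER_CUBIC))
E
```

```text
(no output)
```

View pics/s4.png

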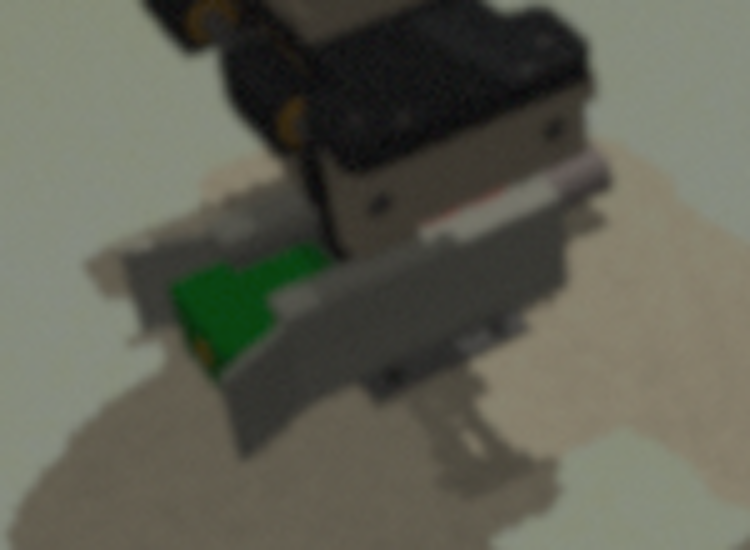

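The crop shows the green end at the mouth (200,300), cartridge level in the sleeve. One more push to confirm it's at the wall.

Emit:
move_arm(plan=[[-0.8, -0.001, 0.0002, 0, 0, 0, 0], [-0.8, -0.001, 0.0002, 0, 0, 0, 0], [-0.8, 0, 0, 0, 0, 0, 0]])

```text
time_s: 13.82
tcp_pos: [0.5084, -0.1629, 0.0451]
eef_rot: [-180.0, -0.3, -10.6]
contact_force: [10.5, -3.8, -1.4]
gripper_width: 0.0198
gripper_force: 25.0
```

Emit:
move_arm(plan=[[-0.8, -0.001, 0.0002, -0.0003, 0, 0, 0], [-0.8, -0.001, 0.0002, 0, 0, 0, 0], [-0.8, 0, 0, 0, 0, 0, 0]])

```text
time_s: 14.2
tcp_pos: [0.5082, -0.1628, 0.0456]
eef_rot: [-180.0, -0.4, -10.6]
contact_force: [12.8, -5.7, -0.1]
gripper_width: 0.0198
gripper_force: 25.0
```

Emit:
move_arm(plan=[[-0.8, 0.0025, -0.0005, 0, 0, 0, 0], [-0.8, 0, 0, -0.0005, 0, 0, 0], [-0.8, 0, 0, 0, 0, 0, 0], [-0.2, 0, 0, 0, 0, 0, 0], [0.2, 0, 0, 0, 0, 0, 0], [0.6, 0, 0, 0, 0, 0, 0], [0.6, 0, 0, 0, 0, 0, 0], [0.6, 0, 0, 0, 0, 0, 0], [0.6, 0, 0, 0, 0, 0, 0]])

```text
time_s: 15.32
tcp_pos: [0.5064, -0.1628, 0.0438]
eef_rot: [180.0, 0.0, -10.7]
contact_force: [-0.1, 0.2, -0.9]
gripper_width: 0.0687
gripper_force: 0.0
```

```bash
python3 - <<'E'
from plant import telemetry, vision
import cv2
c=vision.capture("wrist"); cv2.imwrite("pics/w5.png",c["img"][:,:,::-1])
s=telemetry.get_state(); print(s["tcp_pos"],s["gripper_width"],s["contact_force"])
E
```

```text
[ 0.50637205 -0.16281637  0.04386044] 0.06966004019084668 [ 0.62752088 -0.06545225 -0.33682713]
```

View pics/w5.png

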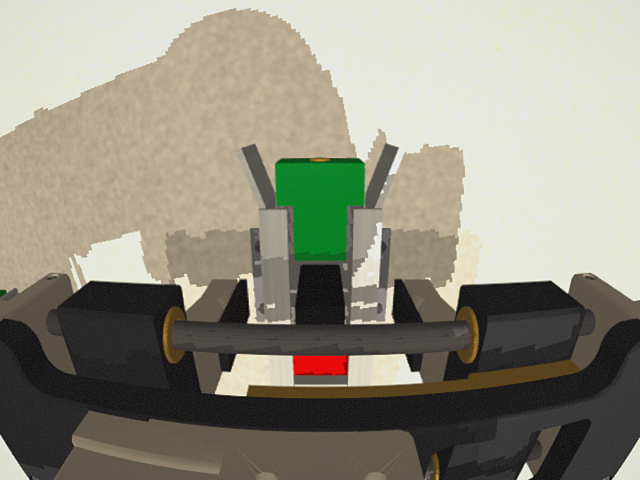

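The post (320,290) is free between the open fingers, and the green end shows straight at (320,185). I retreat and check the fit.

Emit:
move_arm(plan=[[0.6, 0, 0, 0.02, 0, 0, 0], [0.6, 0, 0, 0.05, 0, 0, 0], [0.6, 0, 0, 0.05, 0, 0, 0], [0.6, 0, 0, 0.05, 0, 0, 0], [0.6, 0, -0.05, 0.02, 0, 0, 0], [0.6, 0, -0.05, 0, 0, 0, 0], [0.6, 0, -0.05, 0, 0, 0, 0], [0.6, 0, -0.05, 0, 0, 0, 0], [0.6, 0, -0.05, 0, 0, 0, 0], [0.6, 0, -0.03, 0, 0, 0, 0], [0.6, 0, 0, 0, 0, 0, 0]])

```text
time_s: 16.75
tcp_pos: [0.5056, -0.4447, 0.2327]
eef_rot: [-180.0, 0.1, -10.8]
contact_force: [0.7, 1.4, 0.3]
gripper_width: 0.07
gripper_force: 0.0
```

```bash
python3 - <<'E'
from plant import vision
from h import *
ax=np.array([np.cos(np.radians(-10.7)),np.sin(np.radians(-10.7))]);la=np.array([-ax[1],ax[0]])
P0=np.array([.513,-.1625])
for n in ("top","scene"):
  c1=vision.capture(n); cv2.imwrite(f"pics/{n}6.png",c1["img"][:,:,::-1])
  for tag,c in (("before",np.load(n+"0.npz")),("now",c1)):
    X=cloud(c).reshape(-1,3); im=c["img"].reshape(-1,3).astype(int)
    s=(X[:,:2]-P0)@ax; l=(X[:,:2]-P0)@la; Q=np.c_[s,l,X[:,2]]
    rr,g,b=im.T; m=(abs(l)<.045)&(abs(s)<.09)&(c["depth"].ravel()>0)
    p=Q[m&(Q[:,2]>.069)&(Q[:,2]<.08)]; print(n,tag,"post",len(p),p.mean(0).round(4),rect(p))
    f=Q[m&(abs(l)<.012)&(Q[:,2]>.025)&(Q[:,2]<.032)]; print(" top surf s max",f[:,0].max().round(4),"z",np.polyfit(f[:,0],f[:,2],1).round(4))
    e=Q[m&(abs(abs(l)-.021)<.005)&(Q[:,2]>.037)&(Q[:,2]<.043)]; print(" rails s 1,99%",np.percentile(e[:,0],[1,98]).round(4))
E
```

```text
top before post 235 [-0.0007  0.0002  0.0727] (array([-0.4,  0.1]), array([20. , 19.9]), 88.7)
 top surf s max 0.0606 z [0.0056 0.0284]
 rails s 1,99% [-0.0684  0.032 ]
top now post 238 [-0.007   0.0001  0.0728] (array([-6.9, -0.2]), array([20.1, 19.9]), 89.1)
 top surf s max 0.0537 z [0.0064 0.0284]
 rails s 1,99% [-0.0682  0.0323]
scene before post 129 [0.0016 0.0009 0.0728] (array([ 1.3, -0.2]), array([19.4, 21.3]), 2.4)
 top surf s max 0.0614 z [0.0053 0.0288]
 rails s 1,99% [-0.0672  0.0341]
scene now post 128 [-0.0047  0.0012  0.0729] (array([-5., -0.]), array([19.7, 20.1]), 0.2)
 top surf s max 0.055 z [0.0072 0.0288]
 rails s 1,99% [-0.0664  0.0342]
```

View pics/top6.png

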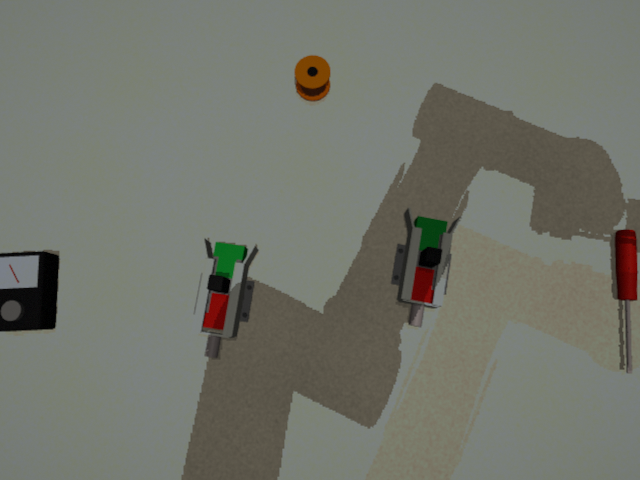

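The top view shows the target at (430,255) with green at the mouth and red inside, and the other cartridge unchanged at (222,285). About 20 mm protrudes, so it is fully home. It lies flat and the arm is clear of it.

```bash
python3 -c "
from plant import workorder
print(workorder.close_job())"
```

```text
the job is handed in; nothing more can be done
None
```

The cartridge that showed red is now reversed and fully home in its own sleeve: green end showing, lying flat and released, with the other cartridge untouched; the job was handed in at about 17 s, and no verdict came back.

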